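# Release and lift a test bar from its bend fixture

## Task

Free the notched steel test bar lying across the two supports of the white bench fixture: take the sliding keeper by its upright black grip and slide it fully back to the stop at the end of its track away from the bar, and leave it there. Then lift the bar out in the gripper, level all the way, until it is at least 10 cm above its supports, and finish while still holding it there, level and motionless; do not put it down. Leave everything else on the bench where it is.

Things in the scene. Friction and masses are not known exactly. Their poses are not given: they have to be found in the camera images.
- fixture: Fixed bench fixture on a white base plate 130 (x) by 380 (y) by 20 mm high. Origin on the table surface, below the middle between its two supports; the plate reaches from y = -172 to +208 mm of it. The bar lies along the fixture's y axis. A fixed end block, 70 mm high over the table, stands at y = -76 to -86 mm.
- seat (a point): Point midway between the two steel supports at the height of their seats, 55 mm above the table. Supports: 56 mm (x) by 14 mm (y), at y = -45 and +45 mm, with cheeks 10 mm higher than the seats on both sides of the bar (1.5 mm play each side). Between the supports the space under the bar is free for 35 mm down to the base plate.
- keeper (a joint): Travel (m) of the sliding keeper along the fixture's +y axis: 0 = fully forward, 0.06 = fully back, carriage against the track's end stop (joint limit). Starts between 0 and 0.012, where its flat tongue reaches over the bar's +y end, 3 mm above it, and blocks lifting. Slides with about 2 N of friction, stays where it is left.
- keeper_grip (a point): Point to pinch on the keeper's upright black grip, 112 mm above the table. The grip is 16 mm thick along the fixture's x, 28 mm along its y, free from 83 to 130 mm above the table, over a steel carriage 40 by 40 mm whose track runs along y beyond the bar's +y end. At keeper = 0 it is at y = 105 mm of the fixture; it moves with the keeper.
- bar: The loose notched steel test bar, 18 by 140 by 18 mm, 0.25 to 0.45 kg, evenly weighted. Its long axis is its y axis, parallel to the fixture's y at the start; a thin dark notch line marks its +x side at mid-length. Origin: middle of its underside, at the start within 3 mm of the point midway between the supports.
- bar_center (a point): Centre of the test bar, also its centre of mass (64 mm above the table at the start).
- flat_specimen: Bystander: flat aluminium dog-bone specimen, 20 by 124 by 6 mm, lying on the table on the fixture's -x side. Origin under its middle.
- vblock: Bystander: dark steel slotted block 45 by 40 by 38 mm on the table on the fixture's +x side. Origin under its middle.
- weight: Bystander: round steel weight with a knob, 38 mm across, 42 mm high, on the base plate's -y end (about y = -140 mm). Origin under its middle.
- screwdriver: Bystander: screwdriver 160 mm long with a black handle, lying on the table on the fixture's -x side. Origin under its middle.
- jar: Bystander: small white jar with a black cap, 48 mm across, 60 mm high, on the table on the fixture's +x side. Origin under its middle.
- short_bar: Bystander: short plain steel bar 18 by 60 by 18 mm without notch, lying on the table on the fixture's +x side. Not the bar to lift.
Mind the look-alikes: they are no part of the job. Of the things shaped like the bar, the steel one is meant.

How it is judged:
By the outcome, as a careful person would: the job done as asked, in the order asked, and still so for the second after the job is handed in, while the arm keeps its last pose, push and grip.
It also fails if it takes over 48 s, if anything falls off the work surface, if the arm or the gripper's body presses on something with over 40 N, if the wrist force passes 120 N, or if a joint passes its speed limit or range.

## Robot

A 6-joint arm with a two-finger parallel gripper is mounted at the origin on the work surface. World frame = base frame: x ahead of the robot, y to its left, z up, the work surface at z = 0. Lengths are in m, angles in rad, forces in N, time in s.
With the tool pointing down it reaches from about 0.225 to 0.875 m from the base axis. Payload 3.4 kg.
Tool frame: the origin (TCP) lies between the finger pads; the fingertips stand 25 mm ahead of it and the grasp point (between the pads) lies 6 mm ahead of it (manip.tips_ahead is the distance from the TCP to the fingertips, in m); z points along the fingers, x is the direction in which the jaws open and shut, and the axes are right-handed (so a half turn about z gives the same grasp; the last joint's range is limited). The gripper opens to 85 mm and grips with 20 to 120 N. Pads are 22 mm wide; open, the fingers measure 114 mm over their backs; the gripper's body (76 mm by 85 mm) begins 54 mm behind the grasp point. The pads swing forward as they close: fully open they stand 13 mm farther back than shut.
Start: joints at [-1.273, 0.276, 1.505, -0, 1.361, -0.121], TCP at [0.234, -0.525, 0.256] pointing down, gripper open.
Joint ranges: [-2.89, 2.89], [-0.75, 2.08], [0.22, 2.7], [-1.18, 4.32], [0.11, 2.71], [-2.7, 2.7]. Speed limits (rad/s): [2.57, 2.57, 3.14, 3.14, 3.14, 3.14].

## Interface

Orientations are given as a unit quaternion [w, x, y, z].
In Python, from rig import manip gives the robot as it stands. The module is installed in compiled form; this text tells all that it offers.
- The arm moves only by the tool send_rows, never from a script. Its argument "plan" is a list of rows, each an object with "linear": the shift along the tool's x, y, z in m, a list of three; "delta_rot": the turn, a rotation vector about the tool's x, y, z in degrees, a list of three; "fingers": the finger opening in m, from 0 to 0.0854. A call has 1 to 12 rows; each row shifts and turns the pose as measured when the row begins, along the tool's axes as they then stand; what a row does not reach is not made up. A row lasts 1/12 s, in which the tool goes at most 41.7 mm and 7.16 degrees, less where a joint would pass 70% of its speed; a pose out of reach is approached as far as the arm can. A call with a gripper value outside its range is refused whole. The fingers move at their own pace and stop on an object; "force" is the grip in N (left out, the last holds). Time passes only in rows, so rows that do not move let the fingers close. It gives the time, the measured TCP pose, the force and the opening at its end, in the units of the state.
- manip.get_state(): the state, without advancing time (a new reading comes with each control period).
- manip.get_image(name): name is "side" or "top"; returns the picture (480x640x3 uint8, red, green, blue); there is no depth.
- manip.camera_info(name): a dict with "K" (3x3 intrinsics, pixels), "dist" ([k1, k2, p1, p2, k3] as OpenCV has them; the pictures are not rectified), "rvec" (rotation vector, rad) and "tvec" (3), from world to camera coordinates, as OpenCV has them. Camera axes: x right, y down, z forward; pixel columns grow to the right and rows downward; lengths in m; the calibration is good to about 2 mm. A picture is of the moment at which its call begins. camera_info takes no time and is no camera call.
- manip.sign_off(): hands the job in, once; it reports no verdict.
Trained networks look in the newest picture that a camera, given by its name, has taken for a name from the list of things; names that differ only in an ending like _2 or _b are one class to them, and where a whole thing is asked for, a point or a joint stands for the part that bears it (a point fixed in the world has none). Each returns a list of dicts, best first, with "p" (0 to 1); they miss things now and then, are a little off and sometimes report something else, mostly with a low value. They report only what shows in the picture. A call takes as long as a camera call. They do not tell look-alikes from the thing itself.
- manip.find_in(thing, camera): "extent" ([left, top, right, bottom] in pixels, round what is visible of it).
- manip.masks_of(thing, camera): "pixels" (480x640 bool, what is visible of it) and "extent" ([left, top, right, bottom] in pixels, round what is visible of it).
The state is a dict: "clock": time; "qpos": joint angles; "qd": joint speeds; "effort": joint torques, N m; "position": TCP position; "ee_rot": TCP orientation; "contact_force": force on the tool from outside, world axes, zero at the start; "moment": the same for the moment, N m; "width": finger opening in m.
Only numpy, scipy, OpenCV 4.12 (cv2) and the standard library are available. Lean on these libraries where they do the work, as an engineer would, in place of code of your own. Each camera call takes 0.05 s, during which the arm holds its last target. There are 200 camera calls.

## Working session

There is one attempt and no reset: what is moved stays moved. The work goes in short steps, Python scripts to look and compute and a tool call to move; the robot and the scene stay as the last step left them, time stands still between calls to the robot, and variables do not carry over. Pictures are saved under pics/ and viewed, about 8 in all and at most 12, crops included, and the job is handed in when it is done.

Besides the shell and the picture viewer there is one more tool, called after "Emit:" by a JSON object that holds its "method" and its "body". send_rows: Moves the arm, as the interface text tells. Its arguments: {"type":"object","properties":{"plan":{"type":"array","items":{"type":"object","properties":{"linear":{"type":"array","items":{"type":"number"}},"delta_rot":{"type":"array","items":{"type":"number"}},"fingers":{"type":"number"}}}},"force":{"type":"number"}},"required":["plan"]}

```bash
mkdir -p pics
python3 - <<'E'
from rig import manip
import cv2,numpy as np
np.set_printoptions(precision=4,suppress=True)
for c in ("side","top"):
    im=manip.get_image(c); cv2.imwrite(f"pics/{c}1.png",im[:,:,::-1])
    i=manip.camera_info(c); R=cv2.Rodrigues(np.array(i["rvec"],float))[0]
    print(c,"cam pos",-R.T@np.array(i["tvec"]).ravel(), "axis",R[2], i["K"][0][0])
    for t in ("bar","keeper","fixture","weight","vblock","jar"):
        for d in manip.find_in(t,c)[:2]: print(t,np.round(d["extent"],1),round(d["p"],2))
s=manip.get_state()
print({k:np.round(s[k],4) for k in s})
E
```

```text
side cam pos [0.396  0.6363 0.8149] axis [ 0.1131 -0.6498 -0.7517] 607.0038683374677
bar [283.7 233.7 322.4 305.6] 0.75
bar [345.2 147.6 381.1 199. ] 0.62
keeper [256.  283.9 290.3 341.4] 0.84
fixture [207.5 207.6 371.9 409.5] 0.95
weight [310.7 204.7 333.1 231.8] 0.8
weight [256.5 281.8 293.1 341.9] 0.44
vblock [182.8 294.9 215.9 335.8] 0.57
jar [218.9 246.5 249.7 288.4] 0.61
top cam pos [0.3521 0.0099 0.9224] axis [ 0.1892 -0.0397 -0.9811] 540.8528534739361
bar [373.5 352.5 448.9 411.9] 0.89
bar [255.3 220.9 331.9 247.8] 0.85
keeper [206.8 203.2 256.7 230.5] 0.65
fixture [161.8 173.1 396.8 292.9] 0.59
weight [359.3 231.4 384.3 257.5] 0.64
vblock [224.8 132.6 253.8 171. ] 0.73
jar [279.4 151.  305.3 183. ] 0.94
{'clock': np.float64(0.7), 'qpos': array([-1.273 ,  0.2759,  1.5049,  0.    ,  1.3607, -0.121 ]), 'qd': array([-0.0001,  0.0014, -0.0011, -0.0009,  0.0006, -0.0001]), 'effort': array([ -0.0021, -41.6516, -24.6061,  -0.0002,   0.0001,   0.    ]), 'position': array([ 0.2339, -0.5253,  0.2564]), 'ee_rot': array([ 0.0001,  0.8387, -0.5446,  0.0001]), 'contact_force': array([ 0.4259,  0.2169, -0.0473]), 'moment': array([-0.0335,  0.036 , -0.0033]), 'width': np.float64(0.0855)}
```

View pics/top1.png

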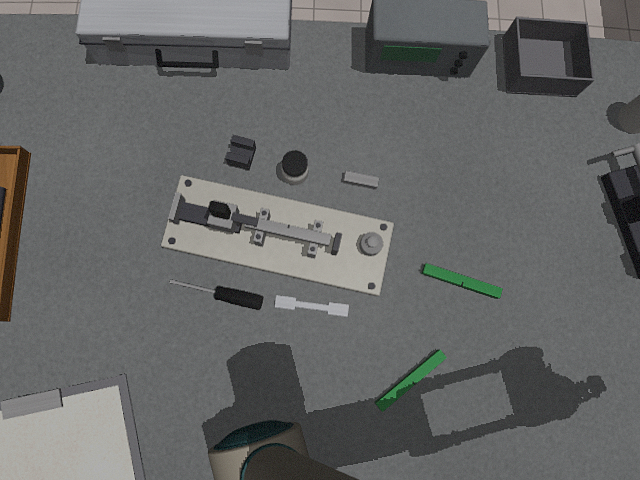

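View pics/side1.png

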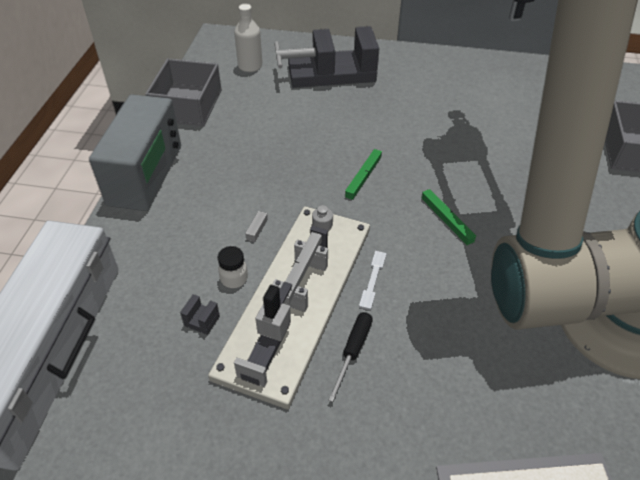

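The top view shows the fixture plate with corners about (181,177), (393,222), (379,294) and (162,248). The keeper's grip is at about (219,210), the steel bar runs from (240,218) to (332,242), and the weight is on the -y end. The green bars are decoys. In the side view the plate corners are about (308,207), (369,226), (289,404) and (209,379), with the grip at about (272,298).

```bash
cat > h.py <<'E'
import cv2,numpy as np
from rig import manip
np.set_printoptions(precision=4,suppress=True)
def cam(c):
    i=manip.camera_info(c); return [np.array(i[k],float) for k in("rvec","tvec","K","dist")]
def proj(P,c): return cv2.projectPoints(np.atleast_2d(P).astype(float),*cam(c))[0][:,0]
def ray(uv,c,z):
    r,t,K,d=cam(c); R=cv2.Rodrigues(r)[0]
    n=np.append(cv2.undistortPoints(np.array([[uv]],float),K,d)[0,0],1)
    o=-R.T@t.ravel(); v=R.T@n; return o+v*(z-o[2])/v[2]
def fx(p,P):
    c,s=np.cos(p[2]),np.sin(p[2]); P=np.atleast_2d(P)
    return np.c_[p[0]+c*P[:,0]-s*P[:,1],p[1]+s*P[:,0]+c*P[:,1],P[:,2]]
E
python3 - <<'E'
from h import *
from scipy.optimize import least_squares
C=np.array([[65,208,20],[65,-172,20],[-65,-172,20],[-65,208,20]])/1e3
obs={}
for c,boxx,g in(("top",(150,165,405,305),[(181,177),(393,222),(379,294),(162,248)]),("side",(195,195,385,420),[(209,379),(308,207),(369,226),(289,404)])):
    im=cv2.imread(f"pics/{c}1.png"); hsv=cv2.cvtColor(im,cv2.COLOR_BGR2HSV)
    b,gr,r=[im[...,k].astype(int) for k in range(3)]
    m=((r-b>8)&(r>150)).astype(np.uint8); q=np.zeros_like(m); x0,y0,x1,y1=boxx; q[y0:y1,x0:x1]=m[y0:y1,x0:x1]
    n,l,st,_=cv2.connectedComponentsWithStats(q); k=1+np.argmax(st[1:,4]); print(c,st[k])
    h=cv2.convexHull(np.argwhere(l==k)[:,::-1].astype(np.int32))
    a=cv2.approxPolyN(h,4)[0].astype(float) if True else 0
    obs[c]=np.array([a[np.argmin(np.hypot(*(a-np.array(x)).T))] for x in g]); print(obs[c])
def f(p,cs): return np.concatenate([(proj(fx(p,C),c)-obs[c]).ravel() for c in cs])
for cs in(("top",),("side",),("top","side")):
    s=least_squares(f,[0.45,0.1,0],args=(cs,)); 
    s2=least_squares(f,[0.45,0.1,1.5],args=(cs,)); s=min(s,s2,key=lambda a:a.cost)
    print(cs,s.x,np.degrees(s.x[2]),"res",s.fun.round(1))
np.save("fix.npy",s.x)
ov=[]
for c in("top","side"):
    im=cv2.imread(f"pics/{c}1.png")
    g=[[x,105+k+y,z] for k in(0,12) for z in(130,) for x in(-8,8) for y in(-14,14)]
    P=fx(s.x,np.array(g)/1e3); 
    for u in proj(P[:4],c): cv2.circle(im,tuple((u).astype(int)),0,(0,0,255),-1)
    for u in proj(P[4:],c): cv2.circle(im,tuple((u).astype(int)),0,(0,255,255),-1)
    for u in proj(fx(s.x,np.array([[x,y,73] for x in(-9,9) for y in(-70,70)])/1e3),c): cv2.circle(im,tuple(u.astype(int)),0,(255,0,255),-1)
    for u in proj(fx(s.x,C),c): cv2.circle(im,tuple(u.astype(int)),0,(0,255,0),-1)
    (x0,y0,x1,y1)={"top":(155,165,405,305),"side":(200,200,380,415)}[c]
    k=780//(x1-x0) if c=="top" else 2.7
    ov.append(cv2.resize(im[y0:y1,x0:x1],None,fx=k,fy=k,interpolation=cv2.INTER_NEAREST))
cv2.imwrite("pics/ovt.png",ov[0]);cv2.imwrite("pics/ovs.png",ov[1])
E
```

```text
top [  162   176   231   119 10109]
[[181. 175.]
 [393. 223.]
 [379. 295.]
 [161. 245.]]
side [ 250  215  120  189 5753]
[[250. 390.]
 [334. 214.]
 [370. 224.]
 [288. 404.]]
('top',) [ 0.5258  0.0291 -0.1984] -11.36614910644745 res [-0.8 -1.4  1.6 -0.7  0.7  1.  -1.4  0.7]
('side',) [ 0.4969  0.0357 -0.1931] -11.062376938433173 res [-23.6  -9.2 -15.   -5.3  16.6   3.1  21.2   6.5]
('top', 'side') [ 0.5107  0.0313 -0.1881] -10.775064343532144 res [ -3.5   8.1   0.1   6.7  -0.    9.1  -3.4  10.9 -31.4 -12.9 -22.5  -7.9
   8.8   0.2  12.9   2.1]
```

View pics/ovt.png

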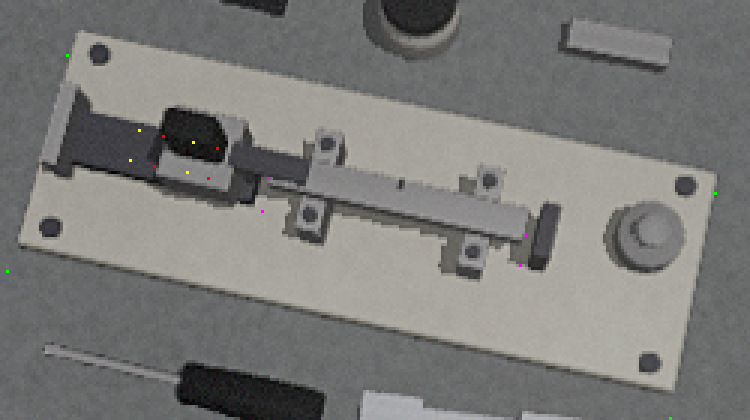

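View pics/ovs.png

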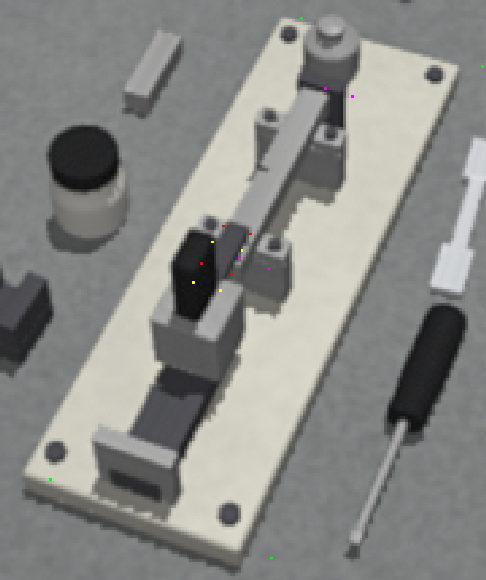

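The overlay is off because the supports split the white region in the side view, so its corners came out wrong. In the crops the corners are clear, the notch is on the bar's far side at (401,183), and the grip top is at (170–225, 108–160). I'll refit with hand-read corners.

Run:
```python
from h import *
from scipy.optimize import least_squares
C=np.array([[65,208,20],[65,-172,20],[-65,-172,20],[-65,208,20]])/1e3
obs={"top":np.array([(181,175),(393.6,223),(379.6,294.8),(161.8,247)]),"side":np.array([(209.3,376.5),(304.8,206.3),(369.6,224.2),(289.3,403)])}
def f(p,cs): return np.concatenate([(proj(fx(p,C),c)-obs[c]).ravel() for c in cs])
for cs in(("top",),("side",),("top","side")):
    s=least_squares(f,[0.5,0.03,-.2],args=(cs,)); print(cs,s.x,"res",s.fun.round(1))
p=s.x;np.save("fix.npy",p)
# bar notch top edge, bar -y end top corners
for uv in((289,226.2),(331.2,234.8),(330,244)):
    w=ray(uv,"top",.073)[:2]-p[:2]; c,S=np.cos(p[2]),np.sin(p[2]); print(uv,"fix xy",c*w[0]+S*w[1],-S*w[0]+c*w[1])
ov=[]
for c in("top","side"):
    b=(155,165,315,285) if c=="top" else (230,230,360,350); k=5
    im=cv2.imread(f"pics/{c}1.png")[b[1]:b[3],b[0]:b[2]]; im=cv2.resize(im,None,fx=3.0,fy=3.0,interpolation=cv2.INTER_CUBIC)
    def dr(G,col):
        for u in proj(fx(p,np.array(G)/1e3),c): cv2.circle(im,tuple(((u-b[:2]+.5)*3).astype(int)),1,col,-1)
    for j,col in((0,(0,0,255)),(12,(0,255,255))): dr([[x,105+j+y,z] for x in(-8,8) for y in(-14,14) for z in(83,130)],col)
    dr([[x,y,73] for x in(-9,9) for y in(-70,0,70)],(255,0,255)); dr(C*1e3,(0,255,0))
    ov.append(im)
cv2.imwrite("pics/ov2.png",np.hstack([ov[0],ov[1][:360]]))
```

```text
('top',) [ 0.5251  0.0281 -0.1929] res [-0.7 -0.4  1.4 -0.9  1.   1.2 -1.7 -0.1]
('side',) [ 0.5257  0.0318 -0.1909] res [-0.9 -0.9 -1.  -1.   1.1 -0.7  0.7  1.7]
('top', 'side') [ 0.5255  0.0298 -0.192 ] res [-1.7 -0.5  0.4 -1.2  0.1  0.8 -2.6 -0.3 -0.5 -2.2 -0.6 -1.8  1.5 -1.5
  1.   0.5]
(289, 226.2) fix xy 0.0067551044014337105 -0.0007941602742555566
(331.2, 234.8) fix xy 0.007905735684077774 -0.06982923820300721
(330, 244) fix xy -0.007171000712783383 -0.07106960376203268
```

View pics/ov2.png

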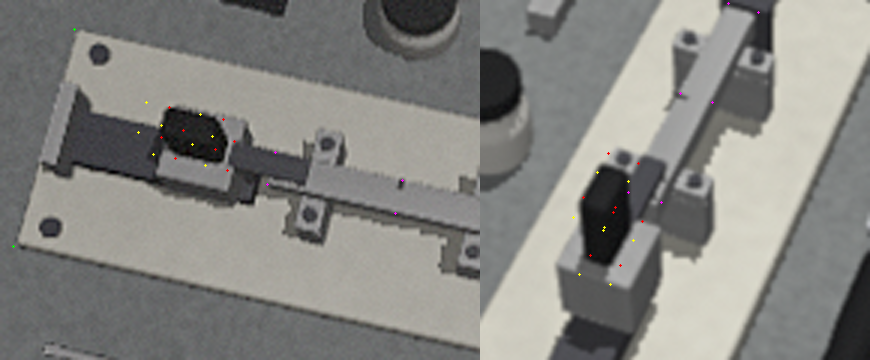

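The fit is good to about 2 mm: the projected notch and bar corners land on the bar's edges, and the notch comes out at fixture (7,-1) mm. Next I measure the keeper travel from the grip's dark pixels in both views.

```bash
cat >> h.py <<'E'
def grip_j(c,im,p,j0=6):
    """keeper travel in mm from grip silhouette (IoU of box hull with dark pixels)"""
    b=lambda j,x:cv2.convexHull((proj(fx(p,np.array([[x+a,105+j+y,z] for a in(-8,8) for y in(-14,14) for z in(83,130)])/1e3),c)*16+8).astype(np.int32))
    dark=(im.max(2)<40)
    best=[]
    for j in range(-6,70):
        for x in range(-4,5,2):
            m=np.zeros(im.shape[:2],np.uint8); cv2.fillConvexPoly(m,b(j,x),1,shift=4); m=m>0
            ring=cv2.dilate(m.astype(np.uint8),np.ones((7,7)))>0
            best.append(((dark&m).sum()/((m|(dark&ring)).sum()),j,x))
    return sorted(best)[::-1][:3]
E
python3 - <<'E'
from h import *
p=np.load("fix.npy")
for c in("top","side"): print(c,grip_j(c,cv2.imread(f"pics/{c}1.png"),p))
R=cv2.Rodrigues(np.array([0,0,0.]))[0]
from scipy.spatial.transform import Rotation as T
s=manip.get_state(); q=s["ee_rot"]; R=T.from_quat([q[1],q[2],q[3],q[0]]).as_matrix(); print(R)
a=np.degrees(np.arctan2(R[1,0],R[0,0])); print("tool x yaw",a,"fixture x yaw",np.degrees(p[2]))
print("grip j=6",fx(p,[0,.111,0]),"bar",fx(p,[0,0,0]))
E
```

```text
top [(np.float64(0.6338383838383839), 5, 0), (np.float64(0.631979695431472), 3, 2), (np.float64(0.6306532663316583), 4, 0)]
side [(np.float64(0.6141868512110726), 2, 2), (np.float64(0.6078767123287672), 7, 0), (np.float64(0.60580204778157), 5, 0)]
[[ 0.4067 -0.9136  0.    ]
 [-0.9136 -0.4067 -0.0002]
 [ 0.0002  0.     -1.    ]]
tool x yaw -66.0010556614712 fixture x yaw -10.99911609448478
grip j=6 [[0.5467 0.1388 0.    ]] bar [[0.5255 0.0298 0.    ]]
```

Emit:
{"method": "send_rows", "body": {"plan": [{"linear": [0, 0, 0], "delta_rot": [0, 0, -6.9], "fingers": 0.085}, {"linear": [0, 0, 0], "delta_rot": [0, 0, -6.9], "fingers": 0.085}, {"linear": [0, 0, 0], "delta_rot": [0, 0, -6.9], "fingers": 0.085}, {"linear": [0, 0, 0], "delta_rot": [0, 0, -6.9], "fingers": 0.085}, {"linear": [0, 0, 0], "delta_rot": [0, 0, -6.9], "fingers": 0.085}, {"linear": [0, 0, 0], "delta_rot": [0, 0, -6.9], "fingers": 0.085}, {"linear": [0, 0, 0], "delta_rot": [0, 0, -6.9], "fingers": 0.085}, {"linear": [0, 0, 0], "delta_rot": [0, 0, -6.7], "fingers": 0.085}], "force": 40}}

```text
clock: 1.37
position: [0.2339, -0.5253, 0.2566]
ee_rot: [0.0, 0.997, -0.077, 0.0]
contact_force: [0.8, -1.0, 0.4]
width: 0.0849
```

```bash
cat >> h.py <<'E'
from scipy.spatial.transform import Rotation as T
def go(target,yaw):
    """print remaining tool-frame shift (mm) and turn (deg) to a down-pointing pose"""
    s=manip.get_state(); q=s["ee_rot"]; R=T.from_quat([q[1],q[2],q[3],q[0]])
    G=T.from_matrix(np.c_[[np.cos(yaw),np.sin(yaw),0],[np.sin(yaw),-np.cos(yaw),0],[0,0,-1]])
    print("pos",np.array(s["position"]),"clk",s["clock"],"w",s["width"],"F",np.array(s["contact_force"]))
    print("shift mm",R.inv().apply(np.array(target)-s["position"])*1e3,"rot deg",np.degrees((R.inv()*G).as_rotvec()))
E
python3 -c "
from h import *
p=np.load('fix.npy'); t=fx(p,[0,.110,.25])[0]; go(t,p[2])"
```

```text
pos [ 0.2339 -0.5253  0.2566] clk 1.3667 w 0.08489212017884504 F [ 0.766  -1.0127  0.3545]
shift mm [ 206.5518 -703.4507    6.2932] rot deg [ 0.0288 -0.0165  2.1211]
```

Emit:
{"method": "send_rows", "body": {"plan": [{"linear": [0.0, 0, 0], "delta_rot": [0, 0, 2.1], "fingers": 0.085}, {"linear": [0.012, -0.038, 0], "delta_rot": [0, 0, 0], "fingers": 0.085}, {"linear": [0.012, -0.038, 0], "delta_rot": [0, 0, 0], "fingers": 0.085}, {"linear": [0.012, -0.038, 0], "delta_rot": [0, 0, 0], "fingers": 0.085}, {"linear": [0.012, -0.038, 0], "delta_rot": [0, 0, 0], "fingers": 0.085}, {"linear": [0.012, -0.038, 0], "delta_rot": [0, 0, 0], "fingers": 0.085}, {"linear": [0.012, -0.038, 0], "delta_rot": [0, 0, 0], "fingers": 0.085}, {"linear": [0.012, -0.038, 0], "delta_rot": [0, 0, 0], "fingers": 0.085}, {"linear": [0.012, -0.038, 0], "delta_rot": [0, 0, 0], "fingers": 0.085}, {"linear": [0.012, -0.038, 0], "delta_rot": [0, 0, 0], "fingers": 0.085}, {"linear": [0.012, -0.038, 0], "delta_rot": [0, 0, 0], "fingers": 0.085}, {"linear": [0.012, -0.038, 0], "delta_rot": [0, 0, 0], "fingers": 0.085}]}}

```text
clock: 2.37
position: [0.448, -0.1341, 0.2546]
ee_rot: [0.005, 0.995, -0.102, 0.002]
contact_force: [0.4, -0.2, -0.9]
width: 0.0849
```

```bash
python3 -c "
from h import *
p=np.load('fix.npy'); t=fx(p,[0,.110,.25])[0]; go(t,p[2])"
```

```text
pos [ 0.448  -0.1341  0.2546] clk 2.3667 w 0.08493026328250389 F [ 0.3887 -0.1958 -0.8875]
shift mm [  41.0689 -286.2633    2.399 ] rot deg [ 0.4975 -0.3299 -0.7436]
```

Emit:
{"method": "send_rows", "body": {"plan": [{"linear": [0.0055, -0.038, 0], "delta_rot": [0, 0, 0], "fingers": 0.085}, {"linear": [0.0055, -0.038, 0], "delta_rot": [0, 0, 0], "fingers": 0.085}, {"linear": [0.0055, -0.038, 0], "delta_rot": [0, 0, 0], "fingers": 0.085}, {"linear": [0.0055, -0.038, 0], "delta_rot": [0, 0, 0], "fingers": 0.085}, {"linear": [0.0055, -0.038, 0], "delta_rot": [0, 0, 0], "fingers": 0.085}, {"linear": [0.0055, -0.038, 0], "delta_rot": [0, 0, 0], "fingers": 0.085}, {"linear": [0.004, -0.028, 0], "delta_rot": [0, 0, 0], "fingers": 0.085}, {"linear": [0, 0, 0], "delta_rot": [0, 0, 0], "fingers": 0.085}, {"linear": [0, 0, 0], "delta_rot": [0, 0, 0], "fingers": 0.085}]}}

```text
clock: 3.12
position: [0.5424, 0.1308, 0.2541]
ee_rot: [0.003, 0.995, -0.097, 0.007]
contact_force: [-0.7, -0.6, 0.5]
width: 0.0854
```

```bash
python3 -c "
from h import *
p=np.load('fix.npy'); t=fx(p,[0,.110,.118])[0]; go(t,p[2])"
```

```text
pos [0.5424 0.1308 0.2541] clk 3.1167 w 0.08542955411721145 F [-0.6804 -0.5743  0.5364]
shift mm [  0.8315  -8.2947 136.0967] rot deg [ 0.2679 -0.7774 -0.1348]
```

Emit:
{"method": "send_rows", "body": {"plan": [{"linear": [0.001, -0.008, 0.0], "delta_rot": [0.3, -0.8, 0], "fingers": 0.085}, {"linear": [0, 0, 0.03], "delta_rot": [0, 0, 0], "fingers": 0.085}, {"linear": [0, 0, 0.03], "delta_rot": [0, 0, 0], "fingers": 0.085}, {"linear": [0, 0, 0.03], "delta_rot": [0, 0, 0], "fingers": 0.085}, {"linear": [0, 0, 0.025], "delta_rot": [0, 0, 0], "fingers": 0.085}, {"linear": [0, 0, 0.015], "delta_rot": [0, 0, 0], "fingers": 0.085}, {"linear": [0, 0, 0.004], "delta_rot": [0, 0, 0], "fingers": 0.085}, {"linear": [0, 0, 0], "delta_rot": [0, 0, 0], "fingers": 0.085}, {"linear": [0, 0, 0], "delta_rot": [0, 0, 0], "fingers": 0.085}]}}

```text
clock: 3.87
position: [0.5477, 0.1325, 0.1187]
ee_rot: [-0.001, 0.995, -0.103, 0.001]
contact_force: [0.1, -0.1, -0.4]
width: 0.0849
```

```bash
python3 -c "
from h import *
p=np.load('fix.npy'); t=fx(p,[0,.110,.118])[0]; go(t,p[2])
a=[cv2.resize(manip.get_image(c)[b[1]:b[1]+150,b[0]:b[0]+130],None,fx=3,fy=3,interpolation=cv2.INTER_CUBIC)[:,:,::-1] for c,b in(('top',(150,140)),('side',(220,200)))]
cv2.imwrite('pics/g1.png',np.hstack(a))"
```

```text
pos [0.5477 0.1325 0.1187] clk 3.8667 w 0.08486527770344018 F [ 0.1347 -0.1296 -0.359 ]
shift mm [-2.3    -4.9648  0.7429] rot deg [-0.176  -0.155  -0.7942]
```

View pics/g1.png

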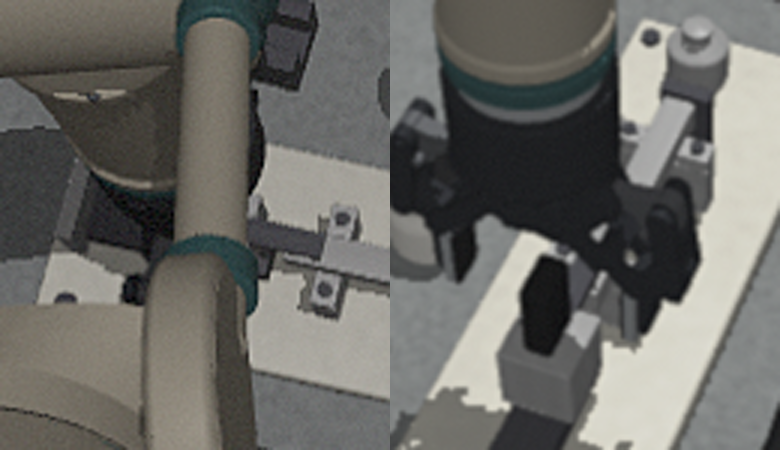

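The side crop shows the grip at (547,300), between the open fingers at (455,270) and (645,320). The tool needs to go about 5 mm further along +y. I'll nudge it and close.

Emit:
{"method": "send_rows", "body": {"plan": [{"linear": [-0.002, -0.005, 0.0], "delta_rot": [0, 0, -0.7], "fingers": 0.085}, {"linear": [0, 0, 0], "delta_rot": [0, 0, 0], "fingers": 0.085}, {"linear": [0, 0, 0], "delta_rot": [0, 0, 0], "fingers": 0.05}, {"linear": [0, 0, 0], "delta_rot": [0, 0, 0], "fingers": 0.03}, {"linear": [0, 0, 0], "delta_rot": [0, 0, 0], "fingers": 0.02}, {"linear": [0, 0, 0], "delta_rot": [0, 0, 0], "fingers": 0.005}, {"linear": [0, 0, 0], "delta_rot": [0, 0, 0], "fingers": 0.005}, {"linear": [0, 0, 0], "delta_rot": [0, 0, 0], "fingers": 0.005}, {"linear": [0, 0, 0], "delta_rot": [0, 0, 0], "fingers": 0.005}, {"linear": [0, 0, 0], "delta_rot": [0, 0, 0], "fingers": 0.005}], "force": 40}}

```text
clock: 4.8
position: [0.5493, 0.1396, 0.125]
ee_rot: [-0.003, 0.995, -0.096, 0.006]
contact_force: [1.1, -0.1, 1.0]
width: 0.0154
```

```bash
python3 -c "
from h import *
p=np.load('fix.npy'); t=fx(p,[0,.165,.118])[0]; go(t,p[2])"
```

```text
pos [0.5493 0.1396 0.125 ] clk 4.8 w 0.015420718855474714 F [ 1.1061 -0.0972  1.0243]
shift mm [ -2.5374 -52.6055   7.36  ] rot deg [-0.4133 -0.6743 -0.038 ]
```

Emit:
{"method": "send_rows", "body": {"plan": [{"linear": [0, -0.008, 0], "delta_rot": [0, 0, 0], "fingers": 0.005}, {"linear": [0, -0.008, 0.0], "delta_rot": [0, 0, 0], "fingers": 0.005}, {"linear": [0, -0.008, 0], "delta_rot": [0, 0, 0], "fingers": 0.005}, {"linear": [0, -0.008, 0], "delta_rot": [0, 0, 0], "fingers": 0.005}, {"linear": [0, -0.008, 0], "delta_rot": [0, 0, 0], "fingers": 0.005}]}}

```text
clock: 5.22
position: [0.5572, 0.1793, 0.125]
ee_rot: [-0.001, 0.995, -0.097, 0.005]
contact_force: [0.9, -2.7, 1.3]
width: 0.0152
```

```bash
python3 -c "
from h import *
p=np.load('fix.npy'); t=fx(p,[0,.165,.118])[0]; go(t,p[2])"
```

```text
pos [0.5572 0.1793 0.125 ] clk 5.2167 w 0.01524334883896533 F [ 0.9116 -2.7043  1.3138]
shift mm [ -2.7355 -12.1459   7.0462] rot deg [-0.1944 -0.6099 -0.1355]
```

Emit:
{"method": "send_rows", "body": {"plan": [{"linear": [0, -0.006, 0], "delta_rot": [0, 0, 0], "fingers": 0.005}, {"linear": [0, -0.005, 0.0], "delta_rot": [0, 0, 0], "fingers": 0.005}, {"linear": [0, -0.004, 0], "delta_rot": [0, 0, 0], "fingers": 0.005}]}}

```text
clock: 5.47
position: [0.5605, 0.196, 0.125]
ee_rot: [0.0, 0.995, -0.096, 0.005]
contact_force: [-0.8, -15.5, 5.6]
width: 0.0151
```

Emit:
{"method": "send_rows", "body": {"plan": [{"linear": [0, -0.003, 0], "delta_rot": [0, 0, 0], "fingers": 0.005}, {"linear": [0, -0.003, 0.0], "delta_rot": [0, 0, 0], "fingers": 0.005}]}}

```text
clock: 5.63
position: [0.5605, 0.1961, 0.125]
ee_rot: [0.008, 0.996, -0.094, 0.004]
contact_force: [-0.3, -11.2, 4.2]
width: 0.0155
```

The carriage is against its stop: about 57 mm of travel, then an 11–15 N reaction with no more motion. I'll open, back off upward, and check with pictures.

Emit:
{"method": "send_rows", "body": {"plan": [{"linear": [0, 0, 0], "delta_rot": [0, 0, 0], "fingers": 0.085}, {"linear": [0, 0, 0], "delta_rot": [0, 0, 0], "fingers": 0.085}, {"linear": [0, 0, 0], "delta_rot": [0, 0, 0], "fingers": 0.085}, {"linear": [0, 0, 0], "delta_rot": [0, 0, 0], "fingers": 0.085}, {"linear": [0, 0, 0], "delta_rot": [0, 0, 0], "fingers": 0.085}, {"linear": [0, 0, 0], "delta_rot": [0, 0, 0], "fingers": 0.085}, {"linear": [0, 0, -0.03], "delta_rot": [0, 0, 0], "fingers": 0.085}, {"linear": [0, 0, -0.03], "delta_rot": [0, 0, 0], "fingers": 0.085}, {"linear": [0, 0, -0.03], "delta_rot": [0, 0, 0], "fingers": 0.085}, {"linear": [0, 0, -0.03], "delta_rot": [0, 0, 0], "fingers": 0.085}]}}

```text
clock: 6.47
position: [0.5553, 0.2004, 0.2398]
ee_rot: [0.009, 0.996, -0.093, -0.004]
contact_force: [1.0, 0.2, 0.5]
width: 0.085
```

```bash
python3 -c "
from h import *
p=np.load('fix.npy'); t=fx(p,[0,0,.22])[0]; go(t,p[2])
a=[cv2.resize(manip.get_image(c)[b[1]:b[1]+210,b[0]:b[0]+190],None,fx=2,fy=2,interpolation=cv2.INTER_CUBIC)[:,:,::-1] for c,b in(('top',(150,120)),('side',(190,200)))]
cv2.imwrite('pics/g2.png',np.hstack(a))
print(grip_j('side',manip.get_image('side')[:,:,::-1],p))"
```

```text
pos [0.5553 0.2004 0.2398] clk 6.4667 w 0.08499036450841536 F [1.0175 0.1573 0.5156]
shift mm [  2.4421 172.794   22.997 ] rot deg [1.0567 0.3729 0.3251]
[(np.float64(0.5675675675675675), 61, 0), (np.float64(0.5666666666666667), 62, 2), (np.float64(0.5666666666666667), 60, 2)]
```

View pics/g2.png

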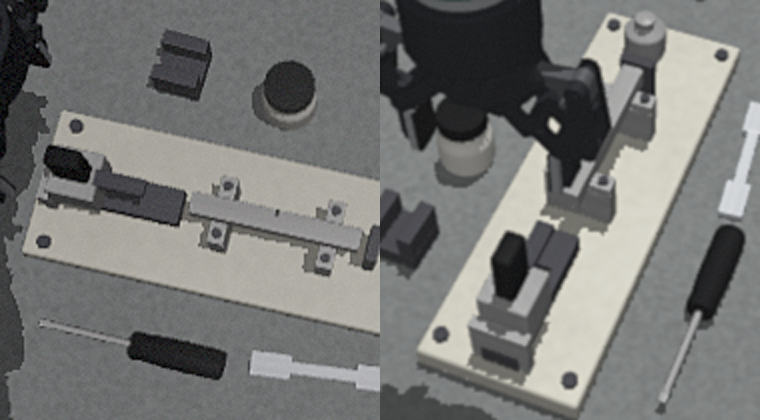

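Both crops show the keeper back against its stop (grip at (70,165) in the top crop, silhouette travel about 61 mm). The bar's +y end at (192,205) is free, and the bystanders haven't moved. The pinch pose puts the grip about 2.5 mm further along fixture x than my fit, so I'll aim the bar grasp at fixture x = +2 mm.

Emit:
{"method": "send_rows", "body": {"plan": [{"linear": [0.001, 0.035, 0.0], "delta_rot": [0.3, 0.1, 0], "fingers": 0.085}, {"linear": [0.001, 0.035, 0], "delta_rot": [0.3, 0.1, 0], "fingers": 0.085}, {"linear": [0.001, 0.035, 0], "delta_rot": [0.3, 0.1, 0.2], "fingers": 0.085}, {"linear": [0.001, 0.035, 0.0], "delta_rot": [0.2, 0.1, 0.1], "fingers": 0.085}, {"linear": [0, 0.025, 0], "delta_rot": [0, 0, 0], "fingers": 0.085}, {"linear": [0, 0.005, 0], "delta_rot": [0, 0, 0], "fingers": 0.085}, {"linear": [0, 0, 0], "delta_rot": [0, 0, 0], "fingers": 0.085}, {"linear": [0, 0, 0], "delta_rot": [0, 0, 0], "fingers": 0.085}]}}

```text
clock: 7.28
position: [0.5245, 0.0301, 0.233]
ee_rot: [-0.003, 0.996, -0.094, -0.002]
contact_force: [0.1, -0.7, -0.1]
width: 0.0853
```

```bash
python3 -c "
from h import *
p=np.load('fix.npy'); t=fx(p,[0.002,0,.072])[0]; go(t,p[2])
print('bar mid (top px) ->',ray((287.7,230.6),'top',.073), 'target',t)"
```

```text
pos [0.5245 0.0301 0.233 ] clk 7.2833 w 0.08527603475549476 F [ 0.1463 -0.7257 -0.0697]
shift mm [  3.9188   1.0573 160.9321] rot deg [-0.341   0.306   0.2646]
bar mid (top px) -> [0.5247 0.0296 0.073 ] target [0.5275 0.0294 0.072 ]
```

Emit:
{"method": "send_rows", "body": {"plan": [{"linear": [0.002, 0.001, 0.03], "delta_rot": [-0.3, 0.3, 0.2], "fingers": 0.085}, {"linear": [0, 0, 0.03], "delta_rot": [0, 0, 0], "fingers": 0.085}, {"linear": [0, 0, 0.03], "delta_rot": [0, 0, 0], "fingers": 0.085}, {"linear": [0, 0, 0.025], "delta_rot": [0, 0, 0], "fingers": 0.085}, {"linear": [0, 0, 0.015], "delta_rot": [0, 0, 0], "fingers": 0.085}, {"linear": [0, 0, 0], "delta_rot": [0, 0, 0], "fingers": 0.085}, {"linear": [0, 0, 0], "delta_rot": [0, 0, 0], "fingers": 0.085}]}}

```text
clock: 7.87
position: [0.5295, 0.0393, 0.097]
ee_rot: [-0.003, 0.996, -0.091, 0.002]
contact_force: [-0.3, -0.1, -0.3]
width: 0.0854
```

```bash
python3 -c "
from h import *
p=np.load('fix.npy'); t=fx(p,[0.001,0,.072])[0]; go(t,p[2])"
```

```text
pos [0.5295 0.0393 0.097 ] clk 7.8667 w 0.08538115131999052 F [-0.3245 -0.0643 -0.3074]
shift mm [-1.2663 10.2018 24.9509] rot deg [-0.3756 -0.1554  0.5141]
```

Emit:
{"method": "send_rows", "body": {"plan": [{"linear": [-0.001, 0.008, 0.0], "delta_rot": [-0.3, -0.1, 0.4], "fingers": 0.085}, {"linear": [0, 0.002, 0.013], "delta_rot": [0, 0, 0], "fingers": 0.085}, {"linear": [0, 0, 0.01], "delta_rot": [0, 0, 0], "fingers": 0.085}, {"linear": [0, 0, 0], "delta_rot": [0, 0, 0], "fingers": 0.085}, {"linear": [0, 0, 0], "delta_rot": [0, 0, 0], "fingers": 0.085}]}}

```text
clock: 8.28
position: [0.5304, 0.0308, 0.0775]
ee_rot: [-0.0, 0.996, -0.094, 0.005]
contact_force: [-0.4, -0.8, 0.0]
width: 0.0855
```

```bash
python3 -c "
from h import *
p=np.load('fix.npy'); t=fx(p,[0.001,0,.072])[0]; go(t,p[2])"
```

```text
pos [0.5304 0.0308 0.0775] clk 8.2833 w 0.0854577580240883 F [-0.4233 -0.8345  0.0491]
shift mm [-3.6555  1.879   5.493 ] rot deg [-0.1043 -0.5341  0.2655]
```

Emit:
{"method": "send_rows", "body": {"plan": [{"linear": [-0.003, 0.002, 0.006], "delta_rot": [0, -0.5, 0.2], "fingers": 0.085}, {"linear": [0, 0, 0], "delta_rot": [0, 0, 0], "fingers": 0.085}, {"linear": [0, 0, 0], "delta_rot": [0, 0, 0], "fingers": 0.05}, {"linear": [0, 0, 0], "delta_rot": [0, 0, 0], "fingers": 0.03}], "force": 30}}

```text
clock: 8.62
position: [0.5284, 0.029, 0.0734]
ee_rot: [-0.001, 0.995, -0.096, 0.002]
contact_force: [-0.4, -0.8, 0.2]
width: 0.0635
```

```bash
python3 -c "
from h import *
p=np.load('fix.npy'); t=fx(p,[0.001,0,.072])[0]; go(t,p[2])"
```

```text
pos [0.5284 0.029  0.0734] clk 8.6167 w 0.06352102332830928 F [-0.3563 -0.7875  0.2393]
shift mm [-1.9599 -0.2626  1.3488] rot deg [-0.1293 -0.2347  0.0238]
```

Emit:
{"method": "send_rows", "body": {"plan": [{"linear": [-0.001, 0, 0.002], "delta_rot": [0, 0, 0], "fingers": 0.03}, {"linear": [0, 0, 0], "delta_rot": [0, 0, 0], "fingers": 0.022}, {"linear": [0, 0, 0], "delta_rot": [0, 0, 0], "fingers": 0.01}, {"linear": [0, 0, 0], "delta_rot": [0, 0, 0], "fingers": 0.005}, {"linear": [0, 0, 0], "delta_rot": [0, 0, 0], "fingers": 0.005}, {"linear": [0, 0, 0], "delta_rot": [0, 0, 0], "fingers": 0.005}], "force": 30}}

```text
clock: 9.12
position: [0.5275, 0.0292, 0.0719]
ee_rot: [-0.001, 0.995, -0.096, 0.003]
contact_force: [-0.3, -0.6, 0.1]
width: 0.0174
```

Emit:
{"method": "send_rows", "body": {"plan": [{"linear": [0, 0, 0], "delta_rot": [0, 0, 0], "fingers": 0.005}, {"linear": [0, 0, 0], "delta_rot": [0, 0, 0], "fingers": 0.005}], "force": 70}}

```text
clock: 9.28
position: [0.5276, 0.0291, 0.0721]
ee_rot: [-0.001, 0.995, -0.096, 0.003]
contact_force: [-0.2, 0.1, -1.2]
width: 0.0166
```

```bash
python3 -c "
from h import *
p=np.load('fix.npy'); t=fx(p,[0.001,0,.21])[0]; go(t,p[2])"
```

```text
pos [0.5276 0.0291 0.0721] clk 9.2833 w 0.01658694857530674 F [-0.1908  0.0903 -1.1909]
shift mm [  -0.4071   -0.5992 -137.9453] rot deg [-0.1332 -0.303   0.0205]
```

The bar is gripped (opening about 17 mm, low forces). I lift slowly at first, because it has to clear the cheeks and the end block.

Emit:
{"method": "send_rows", "body": {"plan": [{"linear": [0, 0, -0.004], "delta_rot": [0, 0, 0], "fingers": 0.005}, {"linear": [0, 0, -0.005], "delta_rot": [0, 0, 0], "fingers": 0.005}, {"linear": [0, 0, -0.005], "delta_rot": [0, 0, 0], "fingers": 0.005}]}}

```text
clock: 9.53
position: [0.5257, 0.0292, 0.0845]
ee_rot: [-0.001, 0.995, -0.096, 0.0]
contact_force: [0.0, -0.0, -3.8]
width: 0.0171
```

```bash
python3 -c "
from h import *
p=np.load('fix.npy'); t=fx(p,[0.001,0,.21])[0]; go(t,p[2])"
```

```text
pos [0.5257 0.0292 0.0845] clk 9.5333 w 0.017063289764883725 F [ 0.0117 -0.0112 -3.8458]
shift mm [   0.7527   -0.7643 -125.4698] rot deg [-0.0971 -0.0067  0.013 ]
```

Weight of about 3.8 N is on the tool, and it is level with no side force. Continuing the lift.

Emit:
{"method": "send_rows", "body": {"plan": [{"linear": [0, 0, -0.006], "delta_rot": [0, 0, 0], "fingers": 0.005}, {"linear": [0, 0, -0.008], "delta_rot": [0, 0, 0], "fingers": 0.005}, {"linear": [0, 0, -0.01], "delta_rot": [0, 0, 0], "fingers": 0.005}, {"linear": [0, 0, -0.012], "delta_rot": [0, 0, 0], "fingers": 0.005}, {"linear": [0, 0, -0.012], "delta_rot": [0, 0, 0], "fingers": 0.005}, {"linear": [0, 0, -0.012], "delta_rot": [0, 0, 0], "fingers": 0.005}]}}

```text
clock: 10.03
position: [0.5226, 0.0294, 0.1474]
ee_rot: [-0.001, 0.995, -0.096, -0.004]
contact_force: [-0.2, 0.1, -4.1]
width: 0.0167
```

Emit:
{"method": "send_rows", "body": {"plan": [{"linear": [0, 0, -0.012], "delta_rot": [0, 0, 0], "fingers": 0.005}, {"linear": [0, 0, -0.012], "delta_rot": [0, 0, 0], "fingers": 0.005}, {"linear": [0, 0, -0.012], "delta_rot": [0, 0, 0], "fingers": 0.005}, {"linear": [0, 0, -0.012], "delta_rot": [0, 0, 0], "fingers": 0.005}, {"linear": [0, 0, -0.012], "delta_rot": [0, 0, 0], "fingers": 0.005}, {"linear": [0, 0, -0.01], "delta_rot": [0, 0, 0], "fingers": 0.005}, {"linear": [0, 0, -0.006], "delta_rot": [0, 0, 0], "fingers": 0.005}, {"linear": [0, 0, -0.003], "delta_rot": [0, 0, 0], "fingers": 0.005}, {"linear": [0, 0, 0], "delta_rot": [0, 0, 0], "fingers": 0.005}, {"linear": [0, 0, 0], "delta_rot": [0, 0, 0], "fingers": 0.005}, {"linear": [0, 0, 0], "delta_rot": [0, 0, 0], "fingers": 0.005}]}}

```text
clock: 10.95
position: [0.5206, 0.0296, 0.2381]
ee_rot: [-0.001, 0.995, -0.095, -0.001]
contact_force: [-0.3, 1.2, -3.8]
width: 0.0169
```

```bash
python3 -c "
from h import *
p=np.load('fix.npy'); t=fx(p,[0.001,0,.205])[0]; go(t,p[2]); print(np.array(manip.get_state()['moment']),np.array(manip.get_state()['qd']))
a=[cv2.resize(manip.get_image(c)[b[1]:b[1]+230,b[0]:b[0]+200],None,fx=2,fy=2,interpolation=cv2.INTER_CUBIC)[:,:,::-1] for c,b in(('top',(160,130)),('side',(190,190)))]
cv2.imwrite('pics/g3.png',np.hstack(a))
print(grip_j('side',manip.get_image('side')[:,:,::-1],p)); go(t,p[2])"
```

```text
pos [0.5206 0.0296 0.2381] clk 10.95 w 0.016859110585289466 F [-0.2738  1.1534 -3.7982]
shift mm [ 5.826  -1.0534 33.0498] rot deg [-0.0926  0.1493  0.0505]
[-0.0127 -0.0101  0.0047] [ 0.0012  0.0018  0.0116 -0.002  -0.0002  0.0006]
[(np.float64(0.707936507936508), 62, 2), (np.float64(0.707936507936508), 60, 2), (np.float64(0.707936507936508), 59, 4)]
pos [0.5206 0.0296 0.2377] clk 11.1 w 0.016584641908036952 F [-0.8266 -0.6975 -3.8526]
shift mm [ 5.8814 -1.0678 32.7212] rot deg [-0.0887  0.187   0.0502]
```

View pics/g3.png

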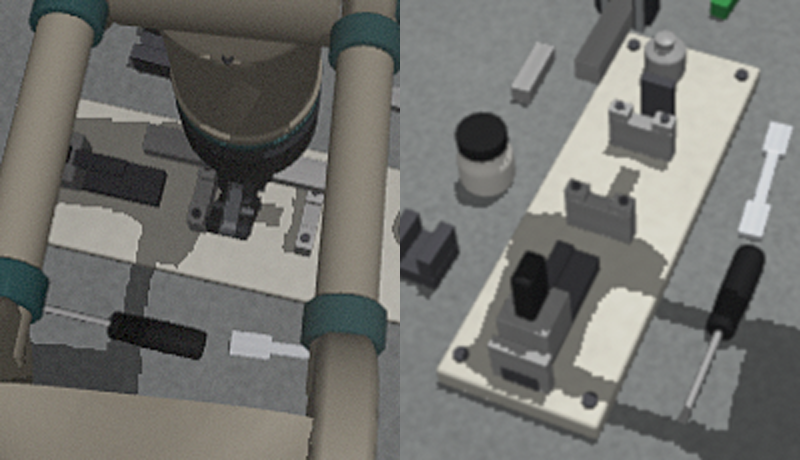

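Crop: the bar is off its supports and held near (605,40) in the side crop, with the keeper still back at its stop and the bystanders in place. I'll settle it, then check how level the bar is against its predicted outline.

Emit:
{"method": "send_rows", "body": {"plan": [{"linear": [0, 0, 0], "delta_rot": [0, 0, 0], "fingers": 0.005}, {"linear": [0, 0, 0], "delta_rot": [0, 0, 0], "fingers": 0.005}, {"linear": [0, 0, 0], "delta_rot": [0, 0, 0], "fingers": 0.005}, {"linear": [0, 0, 0], "delta_rot": [0, 0, 0], "fingers": 0.005}]}}

```text
clock: 11.43
position: [0.5201, 0.0297, 0.2363]
ee_rot: [-0.001, 0.995, -0.095, -0.003]
contact_force: [-0.4, 0.2, -3.5]
width: 0.0168
```

```bash
python3 -c "
from h import *
p=np.load('fix.npy'); s=manip.get_state(); P=np.array(s['position']); print(P,np.array(s['qd']),s['width'])
b=(250,80)
im=cv2.resize(manip.get_image('side')[b[1]:b[1]+190,b[0]:b[0]+200],None,fx=3,fy=3,interpolation=cv2.INTER_CUBIC)[:,:,::-1].copy()
zc=P[2]-.008
for z in(-.009,.009):
  for x in(-.009,.009):
    for y in(-.07,.07):
      q=fx([P[0],P[1],p[2]],[x,y,zc+z]); u=((proj(q,'side')[0]-b+.5)*3).astype(int); cv2.circle(im,tuple(map(int,u)),2,(0,0,255),-1)
cv2.imwrite('pics/g4.png',im)"
```

```text
[0.5201 0.0297 0.2363] [ 0.0006  0.0015 -0.0002 -0.002   0.0009  0.0011] 0.016800915055097454
```

View pics/g4.png

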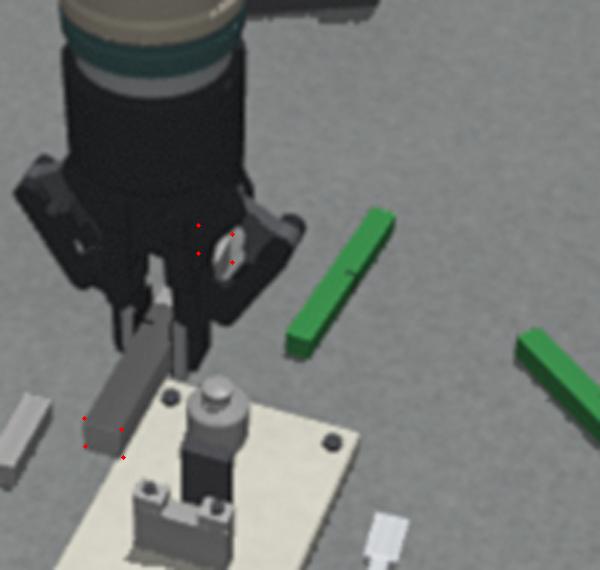

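The level-bar outline matches the held bar at the near end (85–123, 418–457), and at the far end near (230,250). The bar is level and still, so I hand in.

```bash
python3 -c "
from rig import manip
print(manip.sign_off())"
```

```text
the job is handed in; nothing more can be done
None
```

The keeper is fully back against its stop, and the steel bar is held level about 16 cm above its supports. I handed the job in at 11.4 s of the 48 s allowed.

- **Keeper:** I slid it about 57 mm by its grip until it stopped, with an 11–15 N reaction and no further motion. After release, the side camera put its travel at about 60 mm (readings of 59–62 mm), and it read the same again after the bar was lifted.
- **Bar:** It was gripped at mid-length with 70 N and lifted straight up, with about 3.8 N on the tool. In the last side picture it matched a level-bar outline to within a few pixels, and the tool was within about 0.2° of vertical. The arm was still apart from a slow sag of about 2 mm over the last half second.
- **Bystanders:** The weight, jar, screwdriver and the other things visible in the last pictures looked unmoved. I judged that by eye and did not measure it.
- **Disagreements:** The two cameras differed by about 3.7 mm along y on the fixture position. The pinch on the grip sat about 2.5 mm off my camera estimate in x. Neither affected the grasps.

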